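# Check the mixing kit back in: nest the jar and the tin, show the hand mixer to the camera

### The arm

A 6-joint arm with a two-finger parallel gripper is mounted at the origin on the work surface. World frame = base frame: x ahead of the robot, y to its left, z up, the work surface at z = 0. Lengths are in m, angles in rad, forces in N, time in s.
With the tool pointing down it reaches from about 0.3 to 0.875 m from the base axis. Payload 6.4 kg.
Tool frame: the origin (TCP) lies midway between the tips of the shut fingers; the grasp point (between the pads) lies 19 mm behind it (bot.tcp_to_grasp is the distance from the TCP to the grasp point, in m); z points along the fingers, y is the line along which they close (so a half turn about z gives the same grasp; the last joint's range is limited). The gripper opens to 85 mm and grips with 20 to 120 N. Pads are 22 mm wide; open, the fingers measure 114 mm over their backs; the gripper's body (76 mm by 85 mm) begins 54 mm behind the grasp point. The pads swing forward as they close: fully open they stand 13 mm farther back than shut.
Start: joints at [1.122, 0.181, 1.607, -0, 1.354, -0.206], TCP at [0.138, 0.558, 0.196] pointing down, gripper open.
Joint ranges: [-2.99, 2.99], [-0.89, 2.07], [0.3, 2.58], [-1.14, 4.28], [0, 2.63], [-3.12, 3.12]. Speed limits (rad/s): [2.57, 2.57, 3.01, 3.14, 3.14, 3.14].

### API

Orientations are given as a unit quaternion [w, x, y, z].
In Python, from cell import bot, imaging, job gives the robot as it stands (bot), with the cameras (imaging) and the job (job).
- The arm moves only by the shell command python3 shift.py 'ROWS' [FORCE]. ROWS is rows parted by semicolons, their numbers by spaces, 1 to 12 of them, each of 7 numbers: the finger opening in m, then dx, dy, dz in m, then a rotation vector rx, ry, rz in rad; each row is the pose to reach, as a shift and turn from the pose commanded when the command began, along the tool's axes at that moment; what a row does not reach only later rows make up. A row lasts 1/8 s, in which the tool goes at most 0.0625 m and 0.188 rad, less where a joint would pass 70% of its speed; a pose out of reach is approached as far as the arm can. The fingers move at their own pace and stop on an object; FORCE is the grip in N (left out, the last holds). Time passes only in rows, so rows that do not move let the fingers close. It prints the time, the measured TCP pose, the force, the opening and the grip force at its end.
- bot.state(): the state, without advancing time (a new reading comes with each control period).
- imaging.capture(name): name is "scene" or "top" or "wrist"; returns the picture (420x560x3 uint8, red, green, blue); there is no depth.
- imaging.camera_params(name): a dict with "vfov" (degrees; the focal length in pixels is half the picture's height over the tangent of half this angle, whatever the lens; pixels are square), "cx", "cy" (the principal point, pixels), "world_from_camera" (4x4, takes a point from camera to world coordinates). Camera axes: x right, y down, z forward; pixel columns grow to the right and rows downward; lengths in m; the calibration is good to about 2 mm. A picture is of the moment at which its call begins: read the wrist's pose just before it. camera_params takes no time and is no camera call; for the wrist camera it gives the pose at the moment of the call.
- job.hand_in(): hands the job in; it is judged then, once.
The state is a dict: "time_s": time; "joints": joint angles; "qvel": joint speeds; "joint_torque": joint torques, N m; "tool_pos": TCP position; "ee_rot": TCP orientation; "ft_force": force on the tool from outside, world axes, zero at the start; "torque": the same for the moment, N m; "width": finger opening in m; "gripper_force": force on a finger pad.
Only numpy, scipy, OpenCV 4.12 (cv2) and the standard library are available. Lean on these libraries where they do the work, as an engineer would, in place of code of your own. Each camera call takes 0.05 s, during which the arm holds its last target. There are 200 camera calls.

### The job

Check this mixing kit back in: first set the round amber jar and the square blue tin, upright and right down, into the foam nests that match their shapes, and let go of them. Then pick up the turquoise hand mixer and hold it still in the air for the inspection camera: side-on to the lens, its whisk end pointing down at about 30 degrees below level, with the whisk over the middle of the white drip dish and at the height of the lens. Finish while still holding it there, and leave the other things on the table where they are.

Things in the scene. Friction and masses are not known exactly. Their poses are not given: they have to be found in the camera images.
- jar: round amber glass jar with a white lid, 54 mm diameter, 72 mm tall, about 0.16 kg, standing. Origin at the centre of the underside, z up.
- tin: square blue tin with a bright steel lid, 46 x 46 mm, 68 mm tall, about 0.12 kg, standing. Origin at the centre of the underside, z up, x and y square to its sides.
- round_nest: grey foam block fixed to the table, 90 x 90 mm, 30 mm high, with a round pocket of 58 mm diameter in the middle of its top, 20 mm deep (pocket floor 10 mm above the table). Origin at the centre of its underside, on the table, straight below the pocket's centre.
- square_nest: grey foam block fixed to the table, 90 x 90 mm, 30 mm high, with a square pocket of 50 x 50 mm in the middle of its top, 20 mm deep (pocket floor 10 mm above the table), its sides parallel to the block's. Origin at the centre of its underside, on the table, straight below the pocket's centre; x and y square to its sides.
- mixer: hand mixer lying flat, about 0.10 kg, mostly in the handle. Turquoise handle 120 mm long (x -60 to 60), 30 wide, 26 high, rounded edges; a thin steel shaft on its front end carries a small coil whisk 22 mm across. Origin on the underside below the middle of the handle; x from handle to whisk, y across the width, z up through the upper side (white switch). Centre line at z = 13 mm.
- mixer_grip (a point): middle of the mixer's handle, on its centre line: 13 mm above the body's origin
- mixer_whisk (a point): middle of the whisk on the mixer's centre line: 145 mm from the middle of the handle along the mixer's x; axes as the mixer's
- station: fixed station: grey plate 150 x 360 x 8 mm (y -85 to 275), white drip dish 110 mm across, 17 mm high, white camera box 56 x 60 x 50 mm on a steel post, top 223 mm up. Yellow-ringed lens, axis level, 180 mm above the table, looking across the dish. Origin on the table below the dish's middle; y is the line of sight, pointing to the camera (lens at y = 162); x across it, z up.
- station_focus (a point): point in the air where the whisk must be: over the middle of the white dish, at lens height, 180 mm above the table; axes as the station's. Side-on means that the mixer's y axis lies along the station's y axis, either way round.
- squeeze_bottle: bystander: small white squeeze bottle with a yellow spout, 48 mm diameter, 100 mm tall, standing. Origin at the centre of the underside, z up.
- beaker: bystander: open clear glass, 72 mm diameter at the rim, 85 mm tall, standing. Origin at the centre of the underside, z up.
- pocket_scale: bystander: flat black pocket scale with a steel pan, 75 x 120 x 19 mm. Origin at the centre of the underside, z up.
- black_case: bystander: flat black case, 65 x 125 x 30 mm. Origin at the centre of the underside, z up.
- green_bottle: bystander: green glass bottle with a black cap, 44 mm diameter, 95 mm tall, standing. Origin at the centre of the underside, z up.

How it is judged:
On the way:
1. jar down in the round nest and tin down in the square nest, upright and let go (horizontal distance between jar and round_nest below 0.006 m and z of jar in the frame of round_nest below 0.014 m and angle between each of jar, tin's own z axis and vertical below 0.08 rad and horizontal distance between tin and square_nest below 0.006 m and z of tin in the frame of square_nest below 0.014 m and contact force between each of jar, tin and the fingers below 0.1 N), for 0.2 s.
At the end, for the whole second after the job is handed in: Jar and tin in their nests (6 mm, 4 mm from the floor, upright, let go). Mixer held by the fingers, clear of the station, still; whisk within 25 mm of the dish's middle and 20 mm of lens height, pointing 15 to 45 degrees below level, mixer y within 15 degrees of the line of sight (all of step 1 and horizontal distance between mixer_whisk and station_focus below 0.025 m and z of mixer_whisk in the frame of station_focus between -0.02 and 0.02 m and angle between mixer's own x axis and vertical between 1.833 and 2.356 rad and angle between the y axis of mixer and the y axis of station, either way round below 0.26 rad and contact force between mixer and the fingers above 1 N and contact force between mixer and station below 0.1 N and linear speed of mixer below 0.03 m/s and angular speed of mixer below 0.2 rad/s); the arm keeps its last pose, push and grip.
It fails at once if the squeeze bottle moved by more than 30 mm (distance of squeeze_bottle from where it was at the start of the episode above 0.03 m).
It fails at once if the glass beaker moved by more than 30 mm (distance of beaker from where it was at the start of the episode above 0.03 m).
It fails at once if the pocket scale moved by more than 30 mm (distance of pocket_scale from where it was at the start of the episode above 0.03 m).
It fails at once if the black case moved by more than 30 mm (distance of black_case from where it was at the start of the episode above 0.03 m).
It fails at once if the green bottle moved by more than 30 mm (distance of green_bottle from where it was at the start of the episode above 0.03 m).
It also fails if it takes over 67 s, if anything falls off the work surface, if the arm or the gripper's body presses on something with over 40 N, if the wrist force passes 120 N, or if a joint passes its speed limit or range.

## Working session

There is one attempt and no reset: what is moved stays moved. The work goes in short steps, Python scripts to look and compute and a shell command to move; the robot and the scene stay as the last step left them, time stands still between calls to the robot, and variables do not carry over. Pictures are saved under pics/ and viewed, at most 10 in all, crops included, and the job is handed in when it is done.

```bash
ls; mkdir -p pics
python3 - <<'E'
from cell import bot, imaging, job
import cv2
s=bot.state();print(s['time_s'],s['tool_pos'],s['ee_rot'],s['width'],bot.tcp_to_grasp)
for n in("scene","top"):
    im=imaging.capture(n);cv2.imwrite(f'pics/{n}0.png',im[:,:,::-1]);p=imaging.camera_params(n);print(n,p)
E
```

```text
cell.py
pics
shift.py
0.0 [0.13795775 0.5575925  0.19559176] [-2.81677711e-04  1.21107726e-01  9.92638990e-01 -8.21729355e-04] 0.08551619533616397 0.0187
scene {'vfov': 53.749087082576, 'cx': 282.258175201633, 'cy': 214.25319401781732, 'world_from_camera': array([[-0.06749859,  0.66667337, -0.74228738,  1.4580897 ],
       [ 0.99756466,  0.05819655, -0.03844349,  0.01802172],
       [ 0.01756932, -0.74307455, -0.66897798,  0.87277661],
       [ 0.        ,  0.        ,  0.        ,  1.        ]])}
top {'vfov': 52.49024239635798, 'cx': 270.5979026678126, 'cy': 208.54388599877788, 'world_from_camera': array([[-0.00176485, -0.99062989,  0.13656249,  0.49572235],
       [-0.99989285,  0.00373264,  0.01415476, -0.03259797],
       [-0.01453186, -0.13652288, -0.99053033,  1.0840954 ],
       [ 0.        ,  0.        ,  0.        ,  1.        ]])}
```

View pics/top0.png

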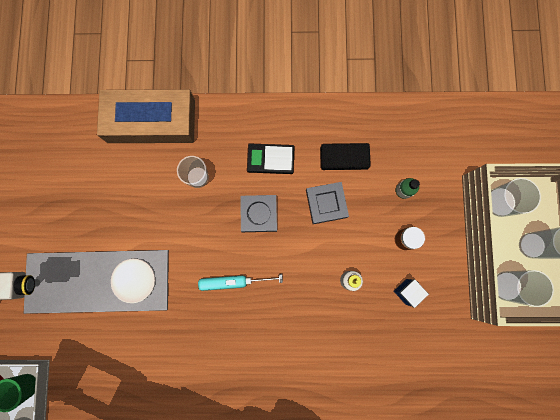

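View pics/scene0.png

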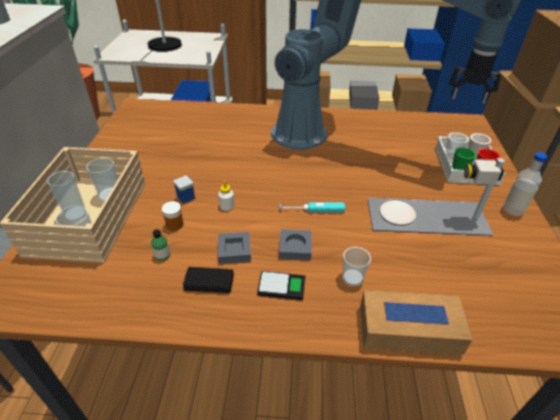

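The top view shows the following, in pixels:
- Nests: round at (259,213), square at (327,203).
- Jar lid at (412,237) and tin lid at (411,292).
- Mixer handle at (222,283), with the whisk at (280,278).
- Dish at (132,281), with the camera to its left.

Next I'll measure these by masks.

```bash
cat > h.py <<'E'
import numpy as np,cv2
from cell import bot, imaging, job
def ray(p,uv):
    f=210/np.tan(np.radians(p['vfov'])/2);T=p['world_from_camera']
    return T[:3,3],T[:3,:3]@np.array([(uv[0]-p['cx'])/f,(uv[1]-p['cy'])/f,1.])
def onz(p,uv,z):
    o,d=ray(p,uv);return o+d*(z-o[2])/d[2]
def pix(p,X):
    f=210/np.tan(np.radians(p['vfov'])/2);c=np.linalg.inv(p['world_from_camera'])@np.append(X,1)
    return np.array([p['cx']+f*c[0]/c[2],p['cy']+f*c[1]/c[2]])
def blob(m,box):
    x0,y0,x1,y1=box;k=np.zeros(m.shape,np.uint8);k[y0:y1,x0:x1]=m[y0:y1,x0:x1]
    c=max(cv2.findContours(k,cv2.RETR_EXTERNAL,cv2.CHAIN_APPROX_NONE)[0],key=cv2.contourArea)
    return c
def plane_rect(p,c,z):
    P=np.array([onz(p,q,z)[:2] for q in c[:,0].astype(float)],np.float32)*1000
    (x,y),(w,h),a=cv2.minAreaRect(P);return np.round([x,y,w,h,a],1)
E
cat > m.py <<'E'
from h import *
im=cv2.imread('pics/top0.png');p=imaging.camera_params('top');hsv=cv2.cvtColor(im,cv2.COLOR_BGR2HSV);H,S,V=cv2.split(hsv)
white=((S<60)&(V>150)).astype(np.uint8);grey=((S<70)&(V<150)).astype(np.uint8);turq=((H>80)&(H<100)&(S>90)&(V>100)).astype(np.uint8)
blk=((V<60)).astype(np.uint8)
for n,m,b,z in [('jar',white,(390,220,430,255),.072),('tin',white,(390,272,435,310),.068),('dish',white,(105,250,160,305),.017),
  ('rnest',grey,(235,190,282,236),.03),('snest',grey,(302,178,352,228),.03),('mixer',turq,(190,265,260,300),.013),('bottle',((H>20)&(H<35)&(S>150)).astype(np.uint8),(335,265,370,300),.09),('stat',grey,(20,245,172,318),.008)]:
    c=blob(m,b);print(n,cv2.boundingRect(c),plane_rect(p,c,z))
for n,uv,z in [('whisk',(280,278),.013),('beaker',(192,171),.085),('scale',(271,158),.019),('case',(345,156),.03),('green',(409,186),.095)]: print(n,onz(p,uv,z).round(3))
v=np.hstack([cv2.resize(im[170:240,230:360],None,fx=4,fy=4,interpolation=2),cv2.resize(im[215:315,385:445],None,fx=2.8,fy=2.8,interpolation=2)])
cv2.imwrite('pics/crop.png',v)
E
python3 m.py
```

```text
jar (403, 227, 22, 22) [ 564.9 -356.    50.    49.7   89.8]
tin (401, 280, 28, 28) [ 435.2 -352.9   46.3   46.6   43.2]
dish (105, 251, 55, 54) [471.  328.1 133.6 135.9   2. ]
rnest (241, 195, 36, 37) [630.2  12.9  87.9  90.6  89.8]
snest (306, 182, 43, 42) [ 656.1 -158.4   91.4   90.8   10.4]
mixer (198, 276, 48, 15) [457.9 104.8  28.6 117.7   4.3]
bottle (348, 275, 13, 13) [ 464.7 -210.2   25.4   27.8   43.9]
stat (20, 254, 61, 60) [452.8 539.5 138.7 154.1  80.6]
whisk [ 0.469 -0.04   0.013]
beaker [0.725 0.17  0.085]
scale [ 0.774 -0.019  0.019]
case [ 0.775 -0.206  0.03 ]
green [ 0.684 -0.344  0.095]
```

View pics/crop.png

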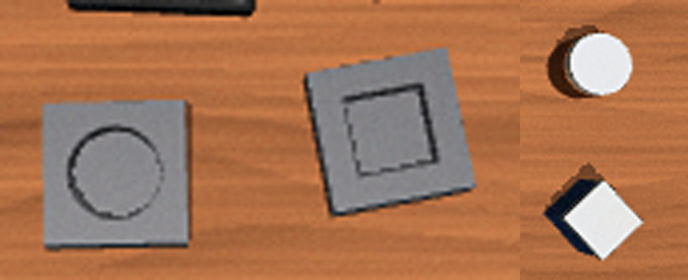

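```bash
cat > go.py <<'E'
# usage: go.py x y z psi_deg [tilt_deg about tool y]: prints shift in tool axes for TCP target
import sys;from h import *
from scipy.spatial.transform import Rotation as R
x,y,z,psi=map(float,sys.argv[1:5]);t=float(sys.argv[5]) if len(sys.argv)>5 else 0
s=bot.state();q=s['ee_rot'];R0=R.from_quat([q[1],q[2],q[3],q[0]])
Rt=R.from_euler('z',psi,degrees=True)*R.from_matrix(np.diag([-1.,1,-1]))*R.from_euler('y',t,degrees=True)
d=R0.inv().apply(np.array([x,y,z])-s['tool_pos']);r=(R0.inv()*Rt).as_rotvec()
print(s['time_s'],'d',d.round(4),'r',r.round(4),'rows',max(np.linalg.norm(d)/.0625,np.linalg.norm(r)/.188).round(1))
E
python3 go.py .60 -.07 .26 0
```

```text
0.1 d [-0.5994 -0.4983 -0.0637] r [-0.0015 -0.0005 -0.2428] rows 12.5
```

```bash
python3 shift.py '0.085 -0.599 -0.498 -0.064 0 0 -0.243;0.085 -0.599 -0.498 -0.064 0 0 -0.243;0.085 -0.599 -0.498 -0.064 0 0 -0.243;0.085 -0.599 -0.498 -0.064 0 0 -0.243;0.085 -0.599 -0.498 -0.064 0 0 -0.243;0.085 -0.599 -0.498 -0.064 0 0 -0.243;0.085 -0.599 -0.498 -0.064 0 0 -0.243;0.085 -0.599 -0.498 -0.064 0 0 -0.243;0.085 -0.599 -0.498 -0.064 0 0 -0.243;0.085 -0.599 -0.498 -0.064 0 0 -0.243;0.085 -0.599 -0.498 -0.064 0 0 -0.243;0.085 -0.599 -0.498 -0.064 0 0 -0.243' | tail -3; python3 shift.py '0.085 0 0 0 0 0 0;0.085 0 0 0 0 0 0'
python3 - <<'E'
from h import *
s=bot.state();print(s['tool_pos']);p=imaging.camera_params('wrist');im=imaging.capture('wrist');cv2.imwrite('pics/w1.png',im[:,:,::-1]);print(p)
import pickle;pickle.dump(p,open('w1.pkl','wb'))
E
```

```text
ft_force: [1.0, 0.5, -0.5]
width: 0.0849
gripper_force: 0.0
time_s: 1.85
tool_pos: [0.5786, -0.041, 0.2567]
ee_rot: [-0.001, 0.0, 1.0, 0.0]
ft_force: [-0.8, -0.2, 0.9]
width: 0.0849
gripper_force: 0.0
[ 0.57864533 -0.04100691  0.25673249]
{'vfov': 69.2226324596599, 'cx': 286.17894771664817, 'cy': 209.65511867522468, 'world_from_camera': array([[-1.85750939e-04,  9.61575628e-01,  2.74540120e-01,
         5.08828067e-01],
       [ 9.99999817e-01,  2.06187289e-05,  6.04372280e-04,
        -4.15206502e-02],
       [ 5.75488986e-04,  2.74540182e-01, -9.61575456e-01,
         4.33941287e-01],
       [ 0.00000000e+00,  0.00000000e+00,  0.00000000e+00,
         1.00000000e+00]])}
```

View pics/w1.png

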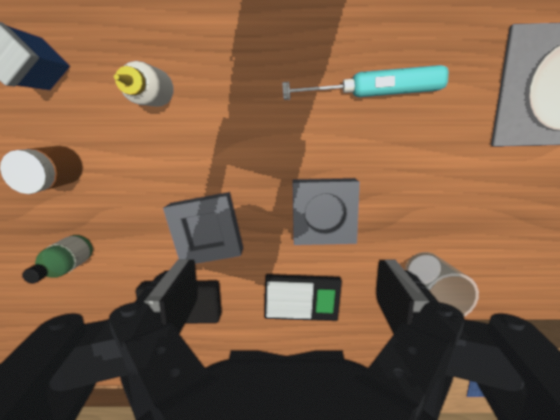

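Wrist view: round nest at (325,212) with its pocket at (323,212), square nest at (204,229), jar lid at (25,170), tin at (20,60), mixer handle at (400,82). I'll measure again from here.

```bash
cat > m2.py <<'E'
from h import *
import pickle
im=cv2.imread('pics/w1.png');p=pickle.load(open('w1.pkl','rb'));H,S,V=cv2.split(cv2.cvtColor(im,cv2.COLOR_BGR2HSV))
it=cv2.imread('pics/top0.png');pt=imaging.camera_params('top');Ht,St,Vt=cv2.split(cv2.cvtColor(it,cv2.COLOR_BGR2HSV))
turq=((H>80)&(H<100)&(S>90)&(V>100)).astype(np.uint8)
print('mixer',plane_rect(p,blob(turq,(340,50,460,110)),.013))
print('jar',plane_rect(p,blob(((S<60)&(V>150)).astype(np.uint8),(0,140,70,200)),.072))
print('V prof', V[212,285:365].tolist()); print('col',V[170:255,323].tolist()); print('Vt row',Vt[213,236:284].tolist()); print(Vt[190:236,259].tolist())
print('S',St[213,236:284].tolist())
b=np.vstack([cv2.resize(im[170:270,155:370],None,fx=3.2,fy=3.2,interpolation=2)]);cv2.imwrite('pics/c2.png',b)
E
python3 m2.py
```

```text
mixer [457.  105.1  28.5 118.6   4.4]
jar [ 565.6 -356.4   51.2   52.4   38.4]
V prof [115, 115, 115, 116, 114, 115, 112, 101, 86, 80, 85, 86, 89, 96, 103, 112, 119, 120, 116, 111, 113, 122, 128, 128, 127, 127, 128, 127, 127, 127, 127, 127, 127, 127, 127, 126, 126, 126, 127, 127, 127, 127, 127, 127, 128, 127, 127, 127, 127, 127, 127, 126, 126, 126, 126, 125, 120, 106, 82, 61, 64, 86, 109, 121, 125, 126, 126, 126, 126, 126, 126, 125, 136, 158, 177, 184, 186, 185, 184, 183]
col [165, 163, 166, 173, 177, 180, 179, 162, 125, 83, 63, 79, 106, 125, 131, 133, 132, 132, 132, 131, 131, 131, 127, 122, 125, 129, 131, 131, 131, 129, 130, 130, 129, 129, 129, 128, 128, 128, 127, 127, 127, 127, 127, 127, 126, 127, 125, 126, 126, 127, 125, 125, 125, 125, 124, 124, 124, 121, 112, 89, 67, 60, 70, 91, 110, 119, 122, 122, 122, 122, 122, 123, 121, 125, 144, 163, 175, 180, 181, 178, 176, 175, 180, 186, 187]
Vt row [186, 189, 188, 190, 166, 138, 140, 139, 136, 142, 126, 40, 142, 143, 144, 141, 136, 139, 140, 142, 141, 143, 137, 137, 137, 140, 143, 135, 141, 140, 139, 138, 141, 147, 126, 140, 143, 140, 137, 143, 133, 102, 178, 176, 178, 176, 173, 173]
[188, 179, 174, 171, 178, 126, 136, 134, 134, 135, 139, 87, 54, 140, 137, 130, 133, 137, 139, 134, 135, 143, 139, 137, 137, 142, 143, 140, 143, 143, 144, 140, 143, 145, 69, 145, 148, 146, 149, 145, 158, 35, 189, 194, 184, 166]
S [169, 163, 164, 166, 106, 7, 9, 9, 8, 7, 8, 6, 11, 11, 9, 4, 2, 6, 7, 2, 4, 9, 4, 4, 7, 5, 11, 6, 9, 7, 11, 4, 13, 5, 4, 5, 9, 7, 7, 9, 23, 148, 166, 162, 158, 159, 162, 159]
```

View pics/c2.png

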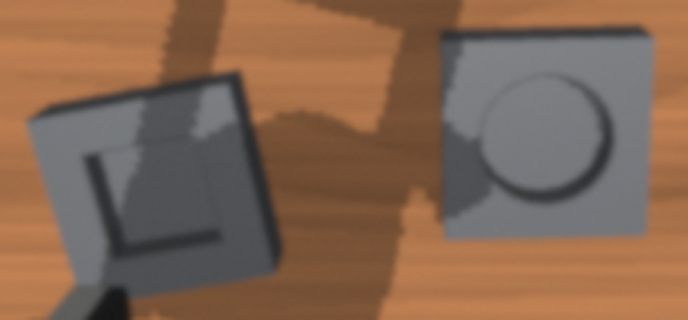

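```bash
cat > m3.py <<'E'
from h import *
import pickle
p=pickle.load(open('w1.pkl','rb'));pt=imaging.camera_params('top')
w=lambda a,b:onz(p,(155+(a+.5)/3.2-.5,170+(b+.5)/3.2-.5),.03)
t=lambda a,b:onz(pt,(230+(a+.5)/4-.5,170+(b+.5)/4-.5),.03)
def rep(n,P):
    P=np.array(P)[:,:2]*1000;print(n,P.mean(0).round(1),[(np.linalg.norm(v).round(1),np.degrees(np.arctan2(v[1],v[0])).round(1)) for v in np.roll(P,-1,0)-P])
rep('S wrist',[w(84,155),w(198,136),w(221,240),w(117,258)])
rep('S top',[t(344,99),t(426,83),t(439,163),t(359,176)])
print('R wrist',((w(480,138)+w(612,138))/2)[1],((w(546,73)+w(546,203))/2)[0],w(480,138)-w(612,138),w(546,73)-w(546,203))
a=lambda u,v:onz(pt,(u,v),.03)
print('R top',((a(246.2,213)+a(270.4,213))/2)[1],((a(259,200.5)+a(259,224.6))/2)[0])
# tin lid in w1 partially cut; station edges from top
it=cv2.imread('pics/top0.png');H,S,V=cv2.split(cv2.cvtColor(it,cv2.COLOR_BGR2HSV))
g=((S<70)).astype(np.uint8);c=blob(g,(40,245,172,318));print('plate',plane_rect(pt,c,.008),cv2.boundingRect(c))
wd=((S<40)&(V>190)).astype(np.uint8);c=blob(wd,(100,250,165,305));print('dish',plane_rect(pt,c,.017),cv2.boundingRect(c))
E
python3 m3.py
```

```text
S wrist [ 656.3 -158.3] [(np.float64(50.8), np.float64(99.8)), (np.float64(48.9), np.float64(8.5)), (np.float64(47.9), np.float64(-79.6)), (np.float64(49.5), np.float64(-168.1))]
S top [ 656.6 -160.1] [(np.float64(52.4), np.float64(-79.1)), (np.float64(51.1), np.float64(-172.2)), (np.float64(50.5), np.float64(99.1)), (np.float64(49.4), np.float64(10.0))]
R wrist 0.0128814133529095 0.629219354970235 [ 8.58551163e-07 -5.71245693e-02  0.00000000e+00] [-0.05869615 -0.00208187  0.        ]
R top 0.013195336339483998 0.6311809488454267
plate [462.6 403.7 148.9 324.3   1.2] (40, 250, 128, 63)
dish [464.1 326.3 107.8 105.4  90. ] (111, 259, 44, 44)
```

```bash
python3 go.py .565 -.3562 .14 0; python3 go.py .565 -.3562 .027 0; python3 -c "
from cell import bot, imaging, job;print(bot.state()['joints'])"
```

```text
1.9 d [ 0.0135 -0.3159  0.1168] r [ 0.0007 -0.0013  0.0006] rows 5.4
1.9 d [ 0.0134 -0.316   0.2298] r [ 0.0007 -0.0013  0.0006] rows 6.3
[-2.74356442e-01  1.48461579e-01  1.52155877e+00  3.02494470e-04
  1.47305549e+00 -1.84580710e+00]
```

```bash
python3 shift.py '0.085 0.0135 -0.316 0.117 0 0 0;0.085 0.0135 -0.316 0.117 0 0 0;0.085 0.0135 -0.316 0.117 0 0 0;0.085 0.0135 -0.316 0.117 0 0 0;0.085 0.0135 -0.316 0.117 0 0 0;0.085 0.0135 -0.316 0.117 0 0 0;0.085 0.0135 -0.316 0.117 0 0 0;0.085 0.0135 -0.316 0.117 0 0 0;0.085 0.0135 -0.316 0.17 0 0 0;0.085 0.0135 -0.316 0.2 0 0 0;0.085 0.0135 -0.316 0.23 0 0 0;0.085 0.0135 -0.316 0.23 0 0 0'; python3 go.py .565 -.3562 .027 0
```

```text
time_s: 3.4
tool_pos: [0.565, -0.3537, 0.0259]
ee_rot: [-0.002, -0.001, 1.0, 0.002]
ft_force: [0.3, 0.1, 0.1]
width: 0.085
gripper_force: 0.0
3.4 d [ 0.     -0.0025 -0.0011] r [ 0.0033 -0.0033  0.0026] rows 0.0
```

```bash
python3 shift.py '0.05 0 0 0 0 0 0;0.04 0 0 0 0 0 0;0.04 0 0 0 0 0 0;0.04 0 0 0 0 0 0;0.04 0 0 0 0 0 0;0.04 0 0 0 0 0 0' 40;  python3 go.py .565 -.3562 .18 0
```

```text
time_s: 4.15
tool_pos: [0.5674, -0.3578, 0.0307]
ee_rot: [0.002, -0.0, 1.0, -0.001]
ft_force: [-0.5, 2.2, 6.2]
width: 0.0502
gripper_force: 40.4
4.15 d [ 0.0019  0.0012 -0.1493] r [-0.0021  0.0033  0.0003] rows 2.4
```

```bash
python3 shift.py '0.04 0 0 -0.06 0 0 0;0.04 0 0 -0.12 0 0 0;0.04 0 0 -0.12 0 0 0;0.04 0 0 -0.12 0 0 0' 40
cat > st.py <<'E'
from cell import bot, imaging, job
import numpy as np
P=[]
for i in range(4): s=bot.state();P.append(s['tool_pos']);imaging.capture('top')
print(s['time_s'],np.round(P,4).tolist(),s['width'],s['ee_rot'].round(4))
E
python3 st.py;  python3 go.py .630 .013 .15 0
```

```text
time_s: 4.65
tool_pos: [0.5659, -0.3571, 0.1484]
ee_rot: [0.0, -0.0, 1.0, -0.0]
ft_force: [0.3, 0.3, -2.1]
width: 0.05
gripper_force: 42.0
4.8 [[0.5659, -0.3571, 0.1484], [0.5651, -0.3565, 0.1468], [0.5648, -0.3562, 0.1459], [0.5648, -0.3562, 0.1456]] 0.05050741753597849 [-1.3e-03 -1.0e-04  1.0e+00  1.2e-03]
4.85 d [-0.0652  0.3693 -0.0037] r [ 0.0024 -0.0025  0.0001] rows 6.0
```

```bash
python3 shift.py '0.04 -0.065 0.369 0 0 0 0;0.04 -0.065 0.369 0 0 0 0;0.04 -0.065 0.369 0 0 0 0;0.04 -0.065 0.369 0 0 0 0;0.04 -0.065 0.369 0 0 0 0;0.04 -0.065 0.369 0 0 0 0;0.04 -0.065 0.369 0 0 0 0;0.04 -0.065 0.369 0.07 0 0 0;0.04 -0.065 0.369 0.082 0 0 0;0.04 -0.065 0.369 0.082 0 0 0;0.04 -0.065 0.369 0.082 0 0 0;0.04 -0.065 0.369 0.082 0 0 0' 40; python3 st.py; python3 go.py .630 .013 .037 0
python3 - <<'E'
from h import *
im=imaging.capture('wrist');im2=imaging.capture('scene')
cv2.imwrite('pics/w2.png',np.hstack([cv2.resize(im,(480,360)),cv2.resize(im2[205:285,250:340],None,fx=3.5,fy=4.5,interpolation=2)])[:,:,::-1])
E
```

```text
time_s: 6.35
tool_pos: [0.6321, 0.0112, 0.0676]
ee_rot: [0.001, 0.0, 1.0, -0.0]
ft_force: [0.0, 0.4, -1.2]
width: 0.0501
gripper_force: 46.1
6.5 [[0.6321, 0.0112, 0.0676], [0.6319, 0.0114, 0.0674], [0.6316, 0.0115, 0.0671], [0.6314, 0.0117, 0.0668]] 0.05009735480769818 [ 8.e-04 -0.e+00  1.e+00 -2.e-04]
6.55 d [0.0012 0.0013 0.0294] r [-0.0003  0.0011  0.0002] rows 0.5
```

View pics/w2.png

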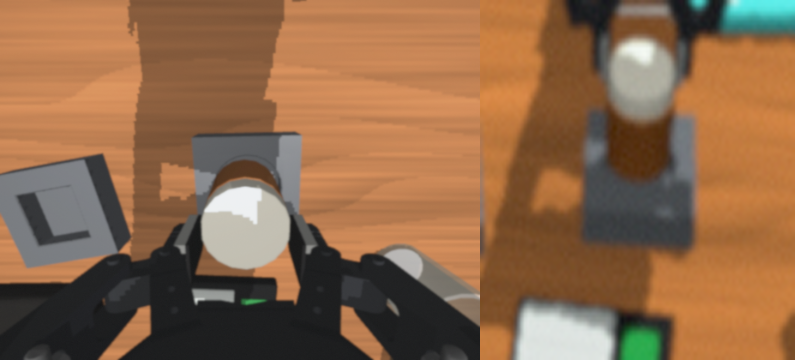

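The jar is upright in the fingers, centred over the round nest (lid at (246,225), nest centre column 247). I'll lower it.

```bash
python3 shift.py '0.04 0 0 0.01 0 0 0;0.04 0 0 0.018 0 0 0;0.04 0 0 0.024 0 0 0;0.04 0 0 0.028 0 0 0;0.04 0 0 0.03 0 0 0;0.04 0 0 0.03 0 0 0' 30; python3 st.py
```

```text
time_s: 7.4
tool_pos: [0.6326, 0.0118, 0.0398]
ee_rot: [0.002, -0.0, 1.0, -0.0]
ft_force: [-7.1, 2.4, 23.9]
width: 0.0501
gripper_force: 48.8
7.55 [[0.6326, 0.0118, 0.0398], [0.6326, 0.0118, 0.0398], [0.6326, 0.0119, 0.0398], [0.6326, 0.0118, 0.0398]] 0.049965211525887364 [ 1.8e-03 -3.0e-04  1.0e+00 -2.0e-04]
```

```bash
python3 shift.py '0.06 0 0 -0.003 0 0 0;0.085 0 0 -0.003 0 0 0;0.085 0 0 -0.003 0 0 0;0.085 0 0 -0.003 0 0 0;0.085 0 0 -0.05 0 0 0;0.085 0 0 -0.1 0 0 0;0.085 0 0 -0.13 0 0 0;0.085 0 0 -0.13 0 0 0;0.085 0 0 -0.13 0 0 0' 40; python3 st.py; python3 go.py .4352 -.3529 .15 -46.8;python3 go.py .4352 -.3529 .027 -46.8
```

```text
time_s: 8.72
tool_pos: [0.6299, 0.012, 0.1641]
ee_rot: [-0.001, -0.0, 1.0, 0.0]
ft_force: [-0.1, -0.2, 0.0]
width: 0.0848
gripper_force: 0.0
8.875 [[0.6299, 0.012, 0.1641], [0.6295, 0.0121, 0.1635], [0.6294, 0.0121, 0.1634], [0.6295, 0.0121, 0.1635]] 0.08501499501188793 [-1.7e-03 -1.0e-04  1.0e+00  3.0e-04]
8.925 d [ 0.1945 -0.3649  0.0142] r [-7.000e-04 -3.000e-03  8.169e-01] rows 6.6
8.925 d [ 0.1942 -0.365   0.1372] r [-7.000e-04 -3.000e-03  8.169e-01] rows 7.0
```

```bash
python3 shift.py '0.085 0.1945 -0.365 0 0 0 0.817;0.085 0.1945 -0.365 0 0 0 0.817;0.085 0.1945 -0.365 0 0 0 0.817;0.085 0.1945 -0.365 0 0 0 0.817;0.085 0.1945 -0.365 0 0 0 0.817;0.085 0.1945 -0.365 0 0 0 0.817;0.085 0.1945 -0.365 0 0 0 0.817;0.085 0.1945 -0.365 0 0 0 0.817;0.085 0.1945 -0.365 0 0 0 0.817;0.085 0.1945 -0.365 0 0 0 0.817' 40; python3 go.py .4352 -.3529 .027 -46.8
python3 - <<'E'
from h import *
p=imaging.camera_params('wrist');im=imaging.capture('wrist');cv2.imwrite('pics/w3.png',im[:,:,::-1])
import pickle;pickle.dump(p,open('w3.pkl','wb'))
t=imaging.capture('top')[:,:,::-1];cv2.imwrite('pics/top1.png',t);pt=imaging.camera_params('top')
H,S,V=cv2.split(cv2.cvtColor(np.ascontiguousarray(t),cv2.COLOR_BGR2HSV));c=blob(((S<60)&(V>180)).astype(np.uint8),(235,180,290,240));print('jar in nest',plane_rect(pt,c,.082))
E
```

```text
time_s: 10.18
tool_pos: [0.4368, -0.3519, 0.1653]
ee_rot: [-0.0, 0.396, 0.918, 0.0]
ft_force: [0.3, -0.1, -0.4]
width: 0.085
gripper_force: 0.0
10.175 d [ 0.0003 -0.0019  0.1383] r [ 0.0003 -0.0007  0.0016] rows 2.2
jar in nest [629.4  11.7  47.6  50.3  89.9]
```

View pics/w3.png

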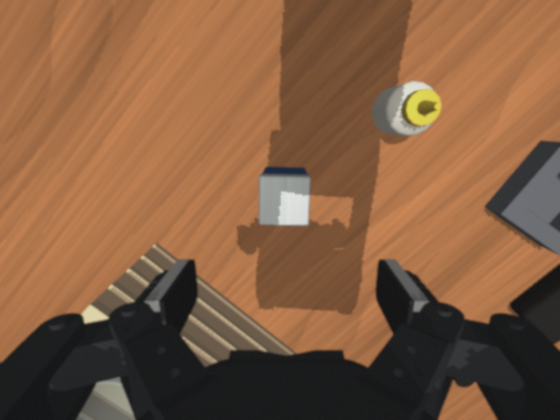

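Run:
```python
from h import *
import pickle
p=pickle.load(open('w3.pkl','rb'))
im=cv2.imread('pics/w3.png');H,S,V=cv2.split(cv2.cvtColor(im,cv2.COLOR_BGR2HSV))
c=blob(((S<50)&(V>140)).astype(np.uint8),(245,171,325,240));print(cv2.boundingRect(c),plane_rect(p,c,.068))
P=np.array([onz(p,q,.068)[:2] for q in [(260,174.5),(310,174.5),(309.5,226),(259,225.5)]]);print(P.mean(0),np.degrees(np.arctan2(*(P[1]-P[0])[::-1])))
pt=imaging.camera_params('top');print('crate edge',onz(pt,(468,240),.1))
```

```text
(259, 177, 51, 49) [ 436.  -354.4   46.5   46.1   42. ]
[ 0.43581114 -0.35338409] 43.33473543347985
crate edge [ 0.55686139 -0.4712162   0.1       ]
```

The tin lid is at (260–310,175–226), square between the fingers and in agreement with the first estimate. I'll descend and grip.

```bash
python3 shift.py '0.085 0 0 0.06 0 0 0;0.085 0 0 0.11 0 0 0;0.085 0 0 0.136 0 0 0;0.085 0 0 0.136 0 0 0;0.085 0 0 0.136 0 0 0;0.05 0 0 0.136 0 0 0;0.035 0 0 0.136 0 0 0;0.035 0 0 0.136 0 0 0;0.035 0 0 0.136 0 0 0;0.035 0 0 0.136 0 0 0' 40; python3 st.py;python3 go.py .4352 -.3529 .15 -46.8
```

```text
time_s: 11.52
tool_pos: [0.4377, -0.3547, 0.0324]
ee_rot: [0.002, 0.397, 0.918, -0.001]
ft_force: [-1.1, 2.2, 13.1]
width: 0.0351
gripper_force: 11.0
11.675 [[0.4377, -0.3547, 0.0324], [0.4377, -0.3548, 0.0325], [0.4377, -0.3547, 0.0324], [0.4377, -0.3547, 0.0324]] 0.0349115950992404 [ 0.0019  0.3971  0.9178 -0.001 ]
11.725 d [ 0.0025 -0.0006 -0.1176] r [-0.0003  0.0043  0.0002] rows 1.9
```

Run:
```python
from h import *
im=imaging.capture('wrist');im2=imaging.capture('scene')
cv2.imwrite('pics/w4.png',np.hstack([cv2.resize(im,(480,360)),cv2.resize(im2[140:230,150:220],None,fx=4.5,fy=4,interpolation=2)])[:,:,::-1])
```

```text
(no output)
```

View pics/w4.png

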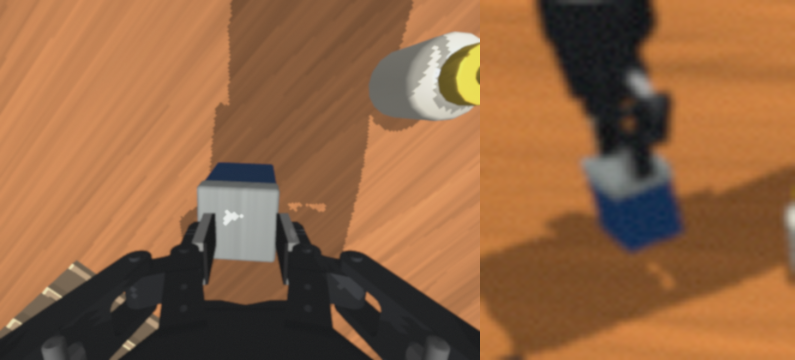

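The tin is standing square between the pads, but the grip is only 11 N because the opening I commanded was too wide. I'll close further.

```bash
python3 shift.py '0.02 0 0 0 0 0 0;0.02 0 0 0 0 0 0;0.02 0 0 0 0 0 0' 40; python3 shift.py '0.02 0 0 -0.005 0 0 0;0.02 0 0 -0.01 0 0 0;0.02 0 0 -0.02 0 0 0;0.02 0 0 -0.02 0 0 0' 40;python3 - <<'E'
from h import *
im=imaging.capture('wrist');im2=imaging.capture('scene')
cv2.imwrite('pics/w5.png',np.hstack([cv2.resize(im,(480,360)),cv2.resize(im2[140:230,150:220],None,fx=4.5,fy=4,interpolation=2)])[:,:,::-1])
E
```

```text
time_s: 12.2
tool_pos: [0.4405, -0.355, 0.0354]
ee_rot: [0.004, 0.397, 0.918, -0.001]
ft_force: [1.6, 9.6, 29.5]
width: 0.0203
gripper_force: 23.6
time_s: 12.7
tool_pos: [0.4366, -0.3538, 0.0504]
ee_rot: [0.001, 0.397, 0.918, -0.0]
ft_force: [0.3, 0.4, -0.3]
width: 0.02
gripper_force: 0.0
```

View pics/w5.png

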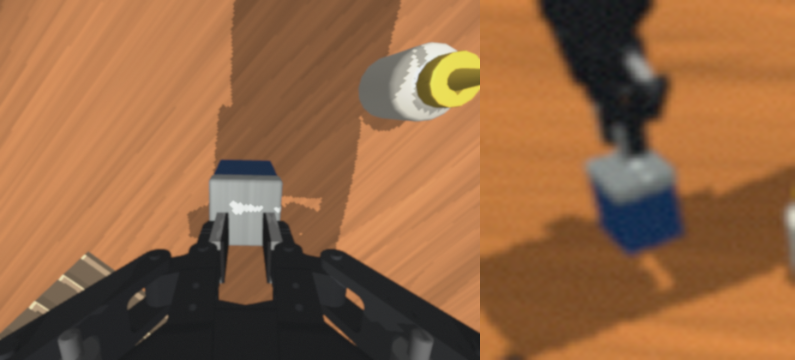

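The fingers are resting on top of the lid, at about (222–270,215) in the wrist half. They closed over the tin because the open finger tips stand higher than I assumed. I'll go up, open, and measure the tin again.

```bash
python3 shift.py '0.085 0 0 -0.04 0 0 0;0.085 0 0 -0.1 0 0 0;0.085 0 0 -0.115 0 0 0;0.085 0 0 -0.115 0 0 0;0.085 0 0 -0.115 0 0 0;0.085 0 0 -0.115 0 0 0' 40
python3 - <<'E'
from h import *
p=imaging.camera_params('wrist');im=np.ascontiguousarray(imaging.capture('wrist')[:,:,::-1]);cv2.imwrite('pics/w6.png',im)
H,S,V=cv2.split(cv2.cvtColor(im,cv2.COLOR_BGR2HSV))
c=blob(((S<50)&(V>140)).astype(np.uint8),(240,165,330,245));print(cv2.boundingRect(c),plane_rect(p,c,.068))
s=bot.state();tp=s['tool_pos'];print(tp)
for h in(0,.02,.04): print(h,[pix(p,tp+np.array([.73*k*.0425,.68*k*.0425,h])).round(0) for k in(-1,1)])
E
python3 go.py .4357 -.3534 .014 -46.8
```

```text
time_s: 13.55
tool_pos: [0.4354, -0.3521, 0.1625]
ee_rot: [-0.002, 0.397, 0.918, 0.001]
ft_force: [-0.4, -0.4, -0.4]
width: 0.0849
gripper_force: 0.0
(260, 179, 51, 49) [ 435.8 -354.6   46.7   45.8   43.2]
[ 0.43559126 -0.35233055  0.16281253]
0 [array([218., 239.]), array([355., 240.])]
0.02 [array([211., 252.]), array([362., 253.])]
0.04 [array([201., 269.]), array([372., 269.])]
13.6 d [-0.0013 -0.0007  0.1488] r [ 0.0002 -0.0031 -0.    ] rows 2.4
```

```bash
python3 shift.py '0.085 -0.001 0 0.06 0 0 0;0.085 -0.001 0 0.12 0 0 0;0.085 -0.001 0 0.145 0 0 0;0.085 -0.001 0 0.153 0 0 0;0.085 -0.001 0 0.153 0 0 0;0.085 -0.001 0 0.153 0 0 0' 40; python3 st.py; python3 shift.py '0.05 0 0 0 0 0 0;0.03 0 0 0 0 0 0;0.03 0 0 0 0 0 0;0.03 0 0 0 0 0 0;0.03 0 0 0 0 0 0' 40; python3 st.py
```

```text
time_s: 14.35
tool_pos: [0.4379, -0.355, 0.0132]
ee_rot: [0.001, 0.397, 0.918, -0.001]
ft_force: [-0.5, -0.3, -0.1]
width: 0.085
gripper_force: 0.0
14.5 [[0.4379, -0.355, 0.0132], [0.4379, -0.355, 0.0133], [0.4378, -0.3549, 0.0132], [0.4377, -0.3547, 0.013]] 0.08531224995843267 [ 1.100e-03  3.971e-01  9.178e-01 -6.000e-04]
time_s: 15.18
tool_pos: [0.4372, -0.3542, 0.012]
ee_rot: [0.0, 0.397, 0.918, -0.0]
ft_force: [-1.2, 1.3, 5.3]
width: 0.0451
gripper_force: 41.1
15.325 [[0.4372, -0.3542, 0.012], [0.4372, -0.3542, 0.012], [0.4372, -0.3542, 0.012], [0.4371, -0.3541, 0.012]] 0.045316457111993357 [ 2.000e-04  3.971e-01  9.178e-01 -2.000e-04]
```

```bash
python3 shift.py '0.03 0 0 -0.06 0 0 0;0.03 0 0 -0.12 0 0 0;0.03 0 0 -0.13 0 0 0;0.03 0 0 -0.13 0 0 0;0.03 0 0 -0.13 0 0 0' 40; python3 st.py; python3 go.py .6565 -.159 .14 -80
```

```text
time_s: 16.0
tool_pos: [0.4359, -0.3525, 0.1391]
ee_rot: [-0.002, 0.397, 0.918, 0.001]
ft_force: [0.5, 0.8, -1.7]
width: 0.0453
gripper_force: 41.6
16.15 [[0.4359, -0.3525, 0.1391], [0.4359, -0.3525, 0.1391], [0.436, -0.3527, 0.1393], [0.4362, -0.3529, 0.1396]] 0.04530527002509653 [-1.600e-03  3.972e-01  9.177e-01  8.000e-04]
16.2 d [-0.0092  0.2934  0.    ] r [-0.0006 -0.0029  0.5794] rows 4.7
```

```bash
python3 shift.py '0.03 -0.009 0.294 0 0 0 0.579;0.03 -0.009 0.294 0 0 0 0.579;0.03 -0.009 0.294 0 0 0 0.579;0.03 -0.009 0.294 0 0 0 0.579;0.03 -0.009 0.294 0 0 0 0.579;0.03 -0.009 0.294 0 0 0 0.579;0.03 -0.009 0.294 0.05 0 0 0.579;0.03 -0.009 0.294 0.085 0 0 0.579;0.03 -0.009 0.294 0.085 0 0 0.579;0.03 -0.009 0.294 0.085 0 0 0.579;0.03 -0.009 0.294 0.085 0 0 0.579' 40; python3 st.py; python3 go.py .6565 -.159 .022 -80
python3 - <<'E'
from h import *
im=imaging.capture('wrist');im2=imaging.capture('scene')
cv2.imwrite('pics/w7.png',np.hstack([cv2.resize(im,(480,360)),cv2.resize(im2[200:280,195:265],None,fx=4.5,fy=4.5,interpolation=2)])[:,:,::-1])
E
```

```text
time_s: 17.58
tool_pos: [0.6589, -0.1601, 0.0592]
ee_rot: [0.002, 0.643, 0.766, 0.001]
ft_force: [0.2, -0.2, -1.3]
width: 0.0452
gripper_force: 41.6
17.725 [[0.6589, -0.1601, 0.0592], [0.6588, -0.16, 0.059], [0.6586, -0.1598, 0.0587], [0.6583, -0.1596, 0.0583]] 0.045291425815589426 [1.200e-03 6.426e-01 7.662e-01 3.000e-04]
17.775 d [ 0.0008 -0.0016  0.0359] r [0.0016 0.0011 0.0005] rows 0.6
```

View pics/w7.png

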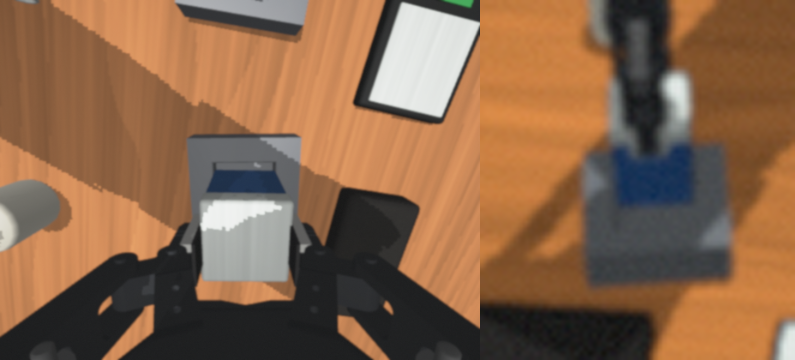

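The tin hangs upright and parallel to the square nest (block columns 188–300, tin column about 246). I'll lower it.

```bash
python3 shift.py '0.03 0 0 0.008 0 0 0;0.03 0 0 0.014 0 0 0;0.03 0 0 0.02 0 0 0;0.03 0 0 0.026 0 0 0;0.03 0 0 0.031 0 0 0;0.03 0 0 0.034 0 0 0;0.03 0 0 0.034 0 0 0' 40; python3 st.py
```

```text
time_s: 18.75
tool_pos: [0.6575, -0.1592, 0.0226]
ee_rot: [0.0, 0.643, 0.766, 0.0]
ft_force: [0.1, -0.3, -1.0]
width: 0.045
gripper_force: 41.6
18.9 [[0.6575, -0.1592, 0.0226], [0.6576, -0.1592, 0.0227], [0.6576, -0.1592, 0.0228], [0.6576, -0.1592, 0.0228]] 0.04547333414778359 [2.000e-04 6.426e-01 7.662e-01 0.000e+00]
```

```bash
python3 shift.py '0.06 0 0 0 0 0 0;0.085 0 0 0 0 0 0;0.085 0 0 0 0 0 0;0.085 0 0 0 0 0 0;0.085 0 0 -0.05 0 0 0;0.085 0 0 -0.11 0 0 0;0.085 0 0 -0.17 0 0 0;0.085 0 0 -0.17 0 0 0;0.085 0 0 -0.17 0 0 0' 40; python3 go.py .4573 .105 .19 -85.5
```

```text
time_s: 20.08
tool_pos: [0.6573, -0.1591, 0.1926]
ee_rot: [0.0, 0.643, 0.766, 0.0]
ft_force: [0.0, 0.1, -0.9]
width: 0.0852
gripper_force: 0.0
20.075 d [ 0.2949 -0.151   0.0025] r [0.0001 0.0001 0.0965] rows 5.3
```

```bash
python3 shift.py '0.085 0.295 -0.151 0 0 0 0.0965;0.085 0.295 -0.151 0 0 0 0.0965;0.085 0.295 -0.151 0 0 0 0.0965;0.085 0.295 -0.151 0 0 0 0.0965;0.085 0.295 -0.151 0 0 0 0.0965;0.085 0.295 -0.151 0 0 0 0.0965;0.085 0.295 -0.151 0 0 0 0.0965;0.085 0.295 -0.151 0 0 0 0.0965;0.085 0.295 -0.151 0 0 0 0.0965;0.085 0.295 -0.151 0 0 0 0.0965' 40;python3 - <<'E'
from h import *
im=np.ascontiguousarray(imaging.capture('wrist')[:,:,::-1]);cv2.imwrite('pics/w8.png',im)
t=np.ascontiguousarray(imaging.capture('top')[:,:,::-1]);cv2.imwrite('pics/top2.png',t);pt=imaging.camera_params('top')
H,S,V=cv2.split(cv2.cvtColor(t,cv2.COLOR_BGR2HSV));w=((S<60)&(V>170)).astype(np.uint8)
print('jar',plane_rect(pt,blob(w,(235,180,290,240)),.082),'tin',plane_rect(pt,blob(w,(300,170,360,235)),.078))
p=imaging.camera_params('wrist');H,S,V=cv2.split(cv2.cvtColor(im,cv2.COLOR_BGR2HSV))
tq=((H>80)&(H<100)&(S>90)&(V>80)).astype(np.uint8);c=blob(tq,(0,0,560,420));print('mixer',plane_rect(p,c,.013),cv2.boundingRect(c))
E
python3 shift.py '0.03 0 0 0 0 0 0;0.03 0 0 0 0 0 0;0.03 0 0 0 0 0 0;0.03 0 0 0 0 0 0'
python3 - <<'E'
from h import *
a=cv2.imread('pics/w8.png').astype(int);b=imaging.capture('wrist')[:,:,::-1].astype(int);cv2.imwrite('pics/w9.png',b.astype(np.uint8))
s=bot.state();tp=s['tool_pos'];p=imaging.camera_params('wrist');print(tp)
from scipy.spatial.transform import Rotation as R
q=s['ee_rot'];M=R.from_quat([q[1],q[2],q[3],q[0]]).as_matrix()
for h in(0,.02,.04): print(h,[pix(p,tp+M@np.array([.011,k*.015,-h])).round(0) for k in(-1,1)])
V=cv2.cvtColor(b.astype(np.uint8),cv2.COLOR_BGR2HSV)
d=((np.abs(a-b).max(2)>40)&(V[:,:,2]<110)).astype(np.uint8)
for r in range(190,330,8): 
    i=np.flatnonzero(d[r,150:420])+150; print(r,(i.min(),i.max(),len(i)) if len(i) else 0,[int(x) for x in i if i.size and (x+1 not in i or x-1 not in i)][:12])
E
```

```text
time_s: 21.32
tool_pos: [0.4579, 0.1042, 0.1924]
ee_rot: [-0.0, 0.679, 0.734, -0.0]
ft_force: [-0.2, 0.5, -1.0]
width: 0.0848
gripper_force: 0.0
jar [629.4  11.7  47.6  50.3  89.9] tin [ 656.2 -158.4   46.    46.     8. ]
mixer [457.7 103.   27.9 118.4   4.6] (274, 133, 25, 99)
time_s: 21.92
tool_pos: [0.4574, 0.1051, 0.1926]
ee_rot: [0.0, 0.679, 0.734, 0.0]
ft_force: [0.3, 1.0, -0.5]
width: 0.0303
gripper_force: 0.0
[0.45738524 0.10508693 0.19264371]
0 [array([262., 222.]), array([311., 222.])]
0.02 [array([259., 233.]), array([313., 233.])]
0.04 [array([255., 248.]), array([317., 248.])]
190 0 []
198 0 []
206 0 []
214 0 []
222 0 []
230 0 []
238 0 []
246 0 []
254 (np.int64(250), np.int64(329), 20) [250, 256, 317, 329]
262 (np.int64(227), np.int64(346), 50) [227, 238, 248, 256, 316, 329, 332, 346]
270 (np.int64(223), np.int64(402), 68) [223, 235, 246, 256, 316, 327, 329, 331, 334, 350, 384, 391]
278 (np.int64(220), np.int64(408), 92) [220, 256, 316, 330, 333, 335, 340, 353, 382, 394, 397, 400]
286 (np.int64(212), np.int64(407), 98) [212, 238, 244, 256, 317, 329, 335, 361, 381, 394, 402, 403]
294 (np.int64(181), np.int64(389), 111) [181, 182, 206, 255, 318, 366, 380, 389]
302 (np.int64(150), np.int64(419), 134) [150, 159, 195, 253, 319, 377, 414, 419]
310 (np.int64(153), np.int64(419), 138) [153, 160, 191, 252, 321, 381, 413, 419]
318 (np.int64(187), np.int64(385), 128) [187, 250, 322, 385]
326 (np.int64(177), np.int64(389), 135) [177, 183, 249, 323, 389]
```

```bash
python3 shift.py '0.06 0 0 0.04 0 0 0;0.06 0 0 0.1 0 0 0;0.06 0 0 0.15 0 0 0;0.06 0 0 0.172 0 0 0;0.06 0 0 0.177 0 0 0;0.06 0 0 0.182 0 0 0;0.06 0 0 0.185 0 0 0;0.06 0 0 0.185 0 0 0' 40; python3 shift.py '0.06 0 0 0.003 0 0 0;0.06 0 0 0.006 0 0 0;0.06 0 0 0.006 0 0 0'; python3 st.py
```

```text
time_s: 22.98
tool_pos: [0.458, 0.105, 0.0083]
ee_rot: [0.0, 0.679, 0.734, 0.0]
ft_force: [-0.2, 0.4, 0.5]
width: 0.0601
gripper_force: 0.0
time_s: 23.35
tool_pos: [0.4571, 0.105, 0.0014]
ee_rot: [-0.0, 0.679, 0.734, -0.0]
ft_force: [0.4, -0.0, -0.3]
width: 0.0601
gripper_force: 0.0
23.5 [[0.4571, 0.105, 0.0014], [0.4573, 0.1051, 0.0015], [0.4574, 0.105, 0.0016], [0.4574, 0.105, 0.0016]] 0.06018248584776317 [-0.      0.6788  0.7343 -0.    ]
```

```bash
python3 shift.py '0.04 0 0 0 0 0 0;0.02 0 0 0 0 0 0;0.02 0 0 0 0 0 0;0.02 0 0 0 0 0 0' 20; python3 st.py
```

```text
time_s: 24.05
tool_pos: [0.4574, 0.105, 0.0016]
ee_rot: [0.0, 0.679, 0.734, 0.0]
ft_force: [-0.5, -0.2, 0.3]
width: 0.02
gripper_force: 0.0
24.2 [[0.4574, 0.105, 0.0016], [0.4574, 0.105, 0.0016], [0.4574, 0.105, 0.0016], [0.4574, 0.105, 0.0016]] 0.020201470909170058 [ 0.      0.6788  0.7343 -0.    ]
```

The fingers close above the handle, so the real tips sit about 35 mm higher than the TCP reading. I'll open and go down in small, force-checked steps.

```bash
python3 shift.py '0.06 0 0 0 0 0 0;0.06 0 0 0 0 0 0;0.06 0 0 0.006 0 0 0;0.06 0 0 0.012 0 0 0;0.06 0 0 0.016 0 0 0;0.06 0 0 0.016 0 0 0' 40;  python3 shift.py '0.06 0 0 0.004 0 0 0;0.06 0 0 0.008 0 0 0;0.06 0 0 0.008 0 0 0;0.06 0 0 0.008 0 0 0'; python3 shift.py '0.045 0 0 0 0 0 0;0.02 0 0 0 0 0 0;0.015 0 0 0 0 0 0;0.015 0 0 0 0 0 0;0.015 0 0 0 0 0 0' 40; python3 st.py
```

```text
time_s: 25.0
tool_pos: [0.4569, 0.105, -0.0149]
ee_rot: [-0.0, 0.679, 0.734, -0.0]
ft_force: [-0.0, -0.9, 0.2]
width: 0.0601
gripper_force: 0.0
time_s: 25.5
tool_pos: [0.4574, 0.105, -0.0224]
ee_rot: [-0.0, 0.679, 0.734, -0.0]
ft_force: [0.4, -0.0, -0.2]
width: 0.0599
gripper_force: 0.0
time_s: 26.12
tool_pos: [0.4579, 0.105, -0.0221]
ee_rot: [0.0, 0.679, 0.734, 0.0]
ft_force: [0.6, 0.4, 4.1]
width: 0.0288
gripper_force: 40.9
26.275 [[0.4579, 0.105, -0.0221], [0.4579, 0.105, -0.022], [0.4579, 0.105, -0.0221], [0.4579, 0.105, -0.0221]] 0.028238617579580128 [3.000e-04 6.788e-01 7.343e-01 3.000e-04]
```

Gripped, but only on the upper half of the handle. I'll regrip 8 mm lower for a firmer hold.

```bash
python3 shift.py '0.06 0 0 0 0 0 0;0.06 0 0 0 0 0 0;0.06 0 0 0.004 0 0 0;0.06 0 0 0.008 0 0 0;0.06 0 0 0.008 0 0 0' 40; python3 shift.py '0.04 0 0 0 0 0 0;0.015 0 0 0 0 0 0;0.015 0 0 0 0 0 0;0.015 0 0 0 0 0 0;0.015 0 0 0 0 0 0' 60; python3 shift.py '0.015 0 0 -0.03 0 0 0;0.015 0 0 -0.09 0 0 0;0.015 0 0 -0.15 0 0 0;0.015 0 0 -0.21 0 0 0;0.015 0 0 -0.23 0 0 0;0.015 0 0 -0.23 0 0 0;0.015 0 0 -0.23 0 0 0' 60; python3 st.py
python3 - <<'E'
from h import *
p=imaging.camera_params('wrist');s=bot.state();im=np.ascontiguousarray(imaging.capture('wrist')[:,:,::-1]);cv2.imwrite('pics/w10.png',im)
H,S,V=cv2.split(cv2.cvtColor(im,cv2.COLOR_BGR2HSV))
tq=((H>80)&(H<100)&(S>90)&(V>80)).astype(np.uint8);c=blob(tq,(0,0,560,420));print(cv2.boundingRect(c),'mixer',plane_rect(p,c,s['tool_pos'][2]+.043),s['tool_pos'])
E
```

```text
time_s: 26.95
tool_pos: [0.4568, 0.105, -0.031]
ee_rot: [-0.0, 0.679, 0.734, -0.0]
ft_force: [0.1, -0.1, -0.3]
width: 0.0602
gripper_force: 0.0
time_s: 27.58
tool_pos: [0.4578, 0.105, -0.0301]
ee_rot: [0.0, 0.679, 0.734, 0.0]
ft_force: [0.3, 0.1, 3.7]
width: 0.0286
gripper_force: 60.6
time_s: 28.45
tool_pos: [0.4561, 0.105, 0.1977]
ee_rot: [-0.001, 0.679, 0.734, -0.001]
ft_force: [-0.4, -0.3, -1.2]
width: 0.0285
gripper_force: 60.1
28.6 [[0.4561, 0.105, 0.1977], [0.456, 0.1051, 0.1974], [0.456, 0.105, 0.1975], [0.4562, 0.105, 0.1977]] 0.028987569528189604 [-0.0013  0.6788  0.7343 -0.0012]
(253, 151, 67, 203) mixer [456.2 109.9  30.6 105.7   4.7] [0.45648174 0.10502658 0.19803449]
```

```bash
python3 go.py .60 .30 .25 -180; python3 go.py .60 .30 .25 -130
```

```text
28.7 d [ 0.1832  0.158  -0.052 ] r [-0.002   0.0018  1.6492] rows 8.8
28.7 d [ 0.1832  0.158  -0.052 ] r [-2.400e-03  7.000e-04  7.766e-01] rows 4.1
```

```bash
python3 shift.py '0.015 0.183 0.158 -0.052 0 0 1.65;0.015 0.183 0.158 -0.052 0 0 1.65;0.015 0.183 0.158 -0.052 0 0 1.65;0.015 0.183 0.158 -0.052 0 0 1.65;0.015 0.183 0.158 -0.052 0 0 1.65;0.015 0.183 0.158 -0.052 0 0 1.65;0.015 0.183 0.158 -0.052 0 0 1.65;0.015 0.183 0.158 -0.052 0 0 1.65;0.015 0.183 0.158 -0.052 0 0 1.65;0.015 0.183 0.158 -0.052 0 0 1.65;0.015 0.183 0.158 -0.052 0 0 1.65;0.015 0.183 0.158 -0.052 0 0 1.65' 60; python3 go.py .611 .327 .215 -180 30
```

```text
time_s: 30.2
tool_pos: [0.6005, 0.2998, 0.2514]
ee_rot: [0.0, 1.0, 0.0, -0.0]
ft_force: [0.6, -0.7, -0.9]
width: 0.0289
gripper_force: 60.0
30.2 d [ 0.0105 -0.0272  0.0364] r [-1.000e-04  5.239e-01  1.000e-03] rows 2.8
```

```bash
python3 shift.py '0.015 0 -0.01 0 0 0.12 0;0.015 0.004 -0.02 0.01 0 0.26 0;0.015 0.008 -0.027 0.025 0 0.4 0;0.015 0.0105 -0.027 0.036 0 0.524 0;0.015 0.0105 -0.027 0.036 0 0.524 0;0.015 0.0105 -0.027 0.036 0 0.524 0;0.015 0.0105 -0.027 0.036 0 0.524 0;0.015 0.0105 -0.027 0.036 0 0.524 0' 60; python3 st.py; python3 go.py .611 .327 .215 -180 30
python3 - <<'E'
from h import *
W=np.array([.464,.327,.18]);C=np.array([.5896,.327,.2525])
for n in('top','scene'):
    im=np.ascontiguousarray(imaging.capture(n)[:,:,::-1]);cv2.imwrite(f'pics/{n}9.png',im);p=imaging.camera_params(n)
    H,S,V=cv2.split(cv2.cvtColor(im,cv2.COLOR_BGR2HSV));tq=((H>80)&(H<100)&(S>90)&(V>80)).astype(np.uint8)
    c=blob(tq,(0,0,560,420));print(n,cv2.boundingRect(c),'exp centre',pix(p,C).round(0),'exp front/back ends',[pix(p,C+(W-C)/.145*k).round(0) for k in(.06,-.06)],'whisk',pix(p,W).round(0),'dish',pix(p,[.464,.327,.017]).round(0))
    print(cv2.minAreaRect(c))
E
```

```text
time_s: 31.2
tool_pos: [0.6124, 0.3267, 0.2168]
ee_rot: [-0.0, 0.966, -0.001, 0.26]
ft_force: [-0.8, -0.7, -1.5]
width: 0.0287
gripper_force: 60.0
31.35 [[0.6124, 0.3267, 0.2168], [0.6121, 0.3267, 0.2165], [0.6118, 0.3267, 0.2162], [0.6116, 0.3267, 0.2159]] 0.028827487393875872 [ 1.000e-04  9.659e-01 -6.000e-04  2.590e-01]
31.4 d [-0.0007 -0.0003  0.0004] r [ 0.0005 -0.0003 -0.001 ] rows 0.0
top (83, 191, 18, 33) exp centre [ 95. 220.] exp front/back ends [array([100., 247.]), array([ 90., 191.])] whisk [106. 283.] dish [132. 280.]
((91.69073486328125, 206.73988342285156), (32.23612594604492, 15.737918853759766), 81.25383758544922)
scene (419, 170, 16, 12) exp centre [423. 175.] exp front/back ends [array([417., 172.]), array([430., 177.])] whisk [409. 169.] dish [397. 211.]
((426.5, 175.5), (11.0, 15.0), 90.0)
```

Run:
```python
import cv2,numpy as np
a=cv2.imread('pics/top0.png').astype(int);b=cv2.imread('pics/top9.png').astype(int);d=np.abs(a-b).max(2)>35
for r in range(246,300,3): i=np.flatnonzero(d[r,85:130])+85;print(r,i.tolist())
```

```text
246 [85, 86, 87, 88, 89, 90, 91, 92, 93, 94, 95, 96, 97, 98, 99, 100, 101, 102, 103, 104, 105, 108, 109, 110, 111]
249 [85, 86, 87, 88, 89, 90, 91, 92, 97, 98, 99, 100, 101, 102, 103, 104]
252 [85, 86, 87, 88, 89, 103, 104]
255 [85, 86, 87, 88, 102]
258 [85, 86, 87]
261 [85, 101, 103]
264 [103]
267 [104]
270 []
273 [105]
276 []
279 [106, 109]
282 [101, 110, 111]
285 [103, 104, 105, 106, 109, 110, 111]
288 []
291 []
294 []
297 []
```

The whisk shows at (106,283) in the top view, exactly where it should project. I'll let it settle and hand in.

```bash
python3 shift.py '0.015 0 0 0 0 0 0;0.015 0 0 0 0 0 0;0.015 0 0 0 0 0 0;0.015 0 0 0 0 0 0' 60; python3 -c "
from cell import bot, imaging, job;print(job.hand_in())"
```

```text
time_s: 32.0
tool_pos: [0.6111, 0.3269, 0.2156]
ee_rot: [0.0, 0.966, -0.0, 0.259]
ft_force: [0.4, -1.0, -1.1]
width: 0.0289
gripper_force: 60.0
the job is handed in; nothing more can be done
None
```

I handed the job in at 32 s with the jar and tin released in their nests and the mixer held still at the focus point, pointing 30° down; all positions agreed with my camera measurements, but no verdict was returned.

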